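Stand the toppled box back up and slide it home

TASK

The small wooden box that lies before the power strip has toppled forward onto its front. Without gripping or lifting it, push it over with the fingers so that it stands on its base again with the lid up, then push it straight back until it is flush against the front of the power strip, with its whole back in front of the strip. Leave the mug, the tape measure and the roll of tape where they are.

Things in the scene. Friction and masses are not known exactly. Their poses are not given: they have to be found in the camera images.
- box_centre (a point): Centre of the loose oak box (about 0.35 to 0.65 kg), 104 deep (x) x 150 wide (y) x 62 high (z) mm when upright: base 31 mm below this point, lid top 31 mm above, front and back 52 mm away. Axes of the box: x from front (side with the brass lip) to back, y along its width, z from base to lid. The lip (28 wide, 43 to 58 mm above the base) stands 4 mm out of the front. The lid does not open.
- box_back (a point): Point on the flat back face of the box, mid-width, 25 mm above its base; axes as those of the box. After the box is tipped this face looks toward the strip, a few centimetres short of it.
- box_foot (a point): Middle of the box's lower front edge, about which it tips. At the start the box lies on its front, 108 mm high: box x points up (leaning 5 degrees), the base looks away from the robot to the strip (up to 15 degrees askew), the lid toward the robot. 1 to 3 N at 90 mm height on the lid tips it about this edge; past about 30 degrees it falls on its base by itself.
- power_strip: Long low white power strip, fixed to the desk: 54 (x) x 315 (y) mm, 47 high. Origin at the centre of its underside; x points away from the robot, y along its length. Its straight front face is at x = -27 mm in its own frame and runs from y = -137 to +158 mm (a short cable end sticks out at -y).
- mug: White mug, 89 high, 78 across, with handle, standing to the left of the work; bystander. Origin on the underside, near its middle.
- tape_measure: Yellow and black pocket tape measure, 31x69x57 mm, standing to the left of the work; bystander. Origin at the centre of its underside.
- tape_roll: Roll of tan tape lying flat, 96 mm across, 25 high, to the right of the work; bystander. Origin at the centre of its underside.
Mind the look-alikes: they are no part of the job. What is shaped like the part that bears box_centre but green is not meant.

How it is judged:
On the way, in this order (a step that is already met when the one before it is completed fails the run):
1. the box stands on its base, lid up, not yet against the strip (angle between box_centre's own z axis and vertical below 0.08 rad and height (world z) of box_centre below 0.04 m), for 0.2 s.
2. the back of the box reaches the strip (x of box_back in the frame of power_strip above -0.034 m), for 0.1 s.
At the end, for the whole second after the job is handed in: The box stands at rest on its base, lid up (within 0.08 rad), its back within 7 mm of the strip's front face and parallel to it within 0.07 rad (4 degrees), its middle between -70 and +90 mm along the strip (y of the strip), so that its whole back is in front of the strip, 9 mm overhang allowed (all of step 1 and x of box_back in the frame of power_strip above -0.034 m and y of box_back in the frame of power_strip between -0.07 and 0.09 m and angle between the x axis of box_centre and the x axis of power_strip, either way round below 0.07 rad and linear speed of wood_box below 0.02 m/s); the robot touches nothing.
It fails at once if the box is lifted or carried, or tipped the wrong way (its lower front edge more than 30 mm above the desk) (height (world z) of box_foot above 0.03 m).
It fails at once if the mug is moved more than 20 mm (distance of mug from where it was at the start of the episode above 0.02 m).
It fails at once if the tape measure is moved more than 20 mm (distance of tape_measure from where it was at the start of the episode above 0.02 m).
It fails at once if the roll of tape is moved more than 20 mm (distance of tape_roll from where it was at the start of the episode above 0.02 m).
It also fails if it takes over 45 s, if anything falls off the work surface, if the arm or the gripper's body presses on something with over 40 N, if the wrist force passes 120 N, or if a joint passes its speed limit or range.

ROBOT

A 7-joint arm with a two-finger parallel gripper is mounted at the origin on a cart in front of the work surface, level with it; the furniture and walls round the work are solid. World frame = base frame: x ahead of the robot, y to its left, z up, the work surface at z = 0. Lengths are in m, angles in rad, forces in N, time in s.
With the tool pointing down it reaches from about 0.4 to 0.9 m from the base axis. Payload 5.6 kg.
Tool frame: the origin (TCP) lies at the very end of the fingers, on their centre line; the grasp point (between the pads) lies 19 mm behind it; z points along the fingers, y is the line along which they close (so a half turn about z gives the same grasp; the last joint's range is limited). The gripper opens to 92 mm and grips with 3 to 60 N. Pads are 20 mm wide; open, the fingers measure 128 mm over their backs; the gripper's body (75 mm by 189 mm) begins 69 mm behind the grasp point.
Start: joints at [1.249, 0.468, -0.012, 1.603, 0.006, 1.071, -0.056], TCP at [0.179, -0.625, 0.215] pointing down, gripper open.
Joint ranges: [-2.53, 2.53], [-0.31, 2.02], [-1.57, 1.55], [0.28, 2.44], [-1.29, 4.43], [0.15, 1.84], [-2.92, 2.92]. Speed limits (rad/s): [2.57, 2.57, 3.14, 3.14, 3.14, 3.14, 3.14].

INTERFACE

Orientations are given as a unit quaternion [x, y, z, w].
In Python, from rig import monitor, viewer, finish_job gives the robot as it stands.
- The arm moves only by the tool drive_tool, never from a script. Its argument "moves" is one flat list of numbers, 7 for each row, row after row: the turn, a rotation vector about the tool's x, y, z scaled (see below), then the shift along the tool's x, y, z scaled (see below), then the closure, from -1 (fully open) to 1 (shut), so that 0 is half open. In form: [wx, wy, wz, dx, dy, dz, grip, wx, wy, wz, dx, dy, dz, grip, ...]. A call has 1 to 12 rows; each row shifts and turns the commanded pose from where the row before left it, along the tool's axes as they then stand; what a row does not reach is not made up. The controller multiplies each number of a shift by 4 cm and each number of a turn by 0.1 rad. A row lasts 1/12 s, in which the tool goes at most 41.7 mm and 7.16 degrees, less where a joint would pass 70% of its speed; a pose out of reach is approached as far as the arm can. A call with a number of a shift or a turn outside -1 to 1 is refused whole. A call with a gripper value outside its range is refused whole. The fingers move at their own pace and stop on an object; "newtons" is the grip in N (left out, the last holds). Time passes only in rows, so rows that do not move let the fingers close. It gives the time, the measured TCP pose, the force, the opening and the grip force at its end, in the units of the state.
- monitor.get_state(): the state, without advancing time (a new reading comes with each control period).
- viewer.snapshot(name): name is "side" or "top"; returns the picture (400x640x3 uint8, red, green, blue); there is no depth.
- viewer.camera_model(name): a dict with "mtx" (3x3 intrinsics, pixels), "world_from_camera" (4x4, takes a point from camera to world coordinates). Camera axes: x right, y down, z forward; pixel columns grow to the right and rows downward; lengths in m; the calibration is good to about 2 mm. A picture is of the moment at which its call begins. camera_model takes no time and is no camera call.
- finish_job(): hands the job in; it is judged then, once.
The state is a dict: "time": time; "qpos": joint angles; "qd": joint speeds; "joint_efforts": joint torques, N m; "ee_pos": TCP position; "tcp_rot": TCP orientation; "ft_force": force on the tool from outside, world axes, zero at the start; "moment": the same for the moment, N m; "finger_gap": finger opening in m; "gripper_force": force on a finger pad.
Only numpy, scipy, OpenCV 4.12 (cv2) and the standard library are available. Lean on these libraries where they do the work, as an engineer would, in place of code of your own. Each camera call takes 0.05 s, during which the arm holds its last target. There are 200 camera calls.

## Working session

There is one attempt and no reset: what is moved stays moved. The work goes in short steps, Python scripts to look and compute and a tool call to move; the robot and the scene stay as the last step left them, time stands still between calls to the robot, and variables do not carry over. Pictures are saved under pics/ and viewed, at most 10 in all, crops included, and the job is handed in when it is done.

Besides the shell and the picture viewer there is one more tool, called after "Request:" in YAML: its name, and indented under it one key for each argument. drive_tool: Moves the arm, as the interface text tells. Its arguments: {"type":"object","properties":{"moves":{"type":"array","items":{"type":"number"}},"newtons":{"type":"number"}},"required":["moves"]}

```bash
mkdir -p pics
python3 - <<'E'
from rig import monitor, viewer
import cv2,numpy as np
np.set_printoptions(precision=4,suppress=True)
for n in("side","top"):
    cv2.imwrite(f"pics/{n}0.png",viewer.snapshot(n)[:,:,::-1]); m=viewer.camera_model(n); print(m["mtx"],m["world_from_camera"])
s=monitor.get_state();print({k:np.array(v) for k,v in s.items()})
E
```

```text
[[411.7684   0.     320.6967]
 [  0.     411.7684 197.4208]
 [  0.       0.       1.    ]] [[-0.9781 -0.1465  0.1477  0.4279]
 [-0.2076  0.6452 -0.7352  0.909 ]
 [ 0.0124 -0.7498 -0.6615  0.8245]
 [ 0.      0.      0.      1.    ]]
[[467.2083   0.     307.668 ]
 [  0.     467.2083 196.3544]
 [  0.       0.       1.    ]] [[-0.0133 -0.9963  0.0845  0.4879]
 [-0.9999  0.0135  0.0012  0.1032]
 [-0.0023 -0.0845 -0.9964  1.2818]
 [ 0.      0.      0.      1.    ]]
{'time': array(0.1), 'qpos': array([ 1.2489,  0.4683, -0.0116,  1.6035,  0.006 ,  1.0714, -0.0563]), 'qd': array([-0.0009, -0.0015,  0.0016, -0.0023, -0.0008,  0.0007, -0.0008]), 'joint_efforts': array([  0.0013, -52.1647,  -0.012 , -24.4367,  -0.0567,   0.014 ,
         0.    ]), 'ee_pos': array([ 0.1787, -0.6244,  0.2137]), 'tcp_rot': array([ 0.9903,  0.139 , -0.0002, -0.0008]), 'ft_force': array([ 0.71  , -0.0616, -0.0885]), 'moment': array([-0.015 ,  0.0345, -0.0246]), 'gripper_force': array(0.), 'finger_gap': array(0.0923)}
```

View pics/top0.png

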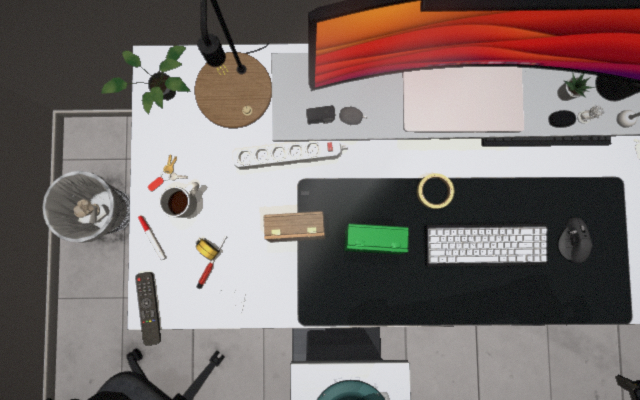

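View pics/side0.png

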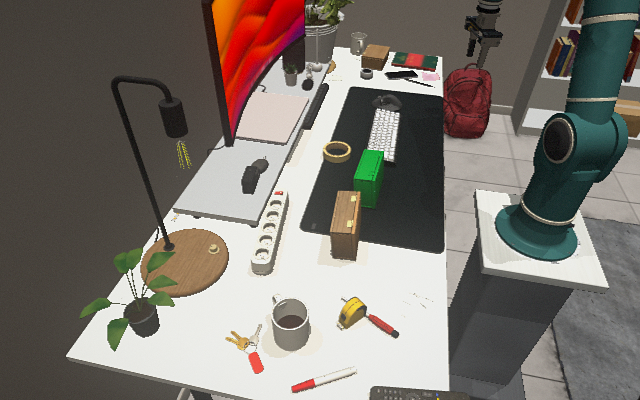

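The top view has +x up and +y left. The box is at about px (294,226), the strip at (290,154), and the green look-alike is to the right of the box. I'll enlarge both areas.

Run:
```python
import cv2
a=cv2.imread("pics/top0.png")[130:260,225:355]
b=cv2.imread("pics/side0.png")[145:275,240:390]
cv2.imwrite("pics/c0.png",cv2.resize(a,None,fx=4.5,fy=4.5,interpolation=2))
cv2.imwrite("pics/c1.png",cv2.resize(b,None,fx=4.5,fy=4.5,interpolation=2))
```

```text
(no output)
```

View pics/c0.png

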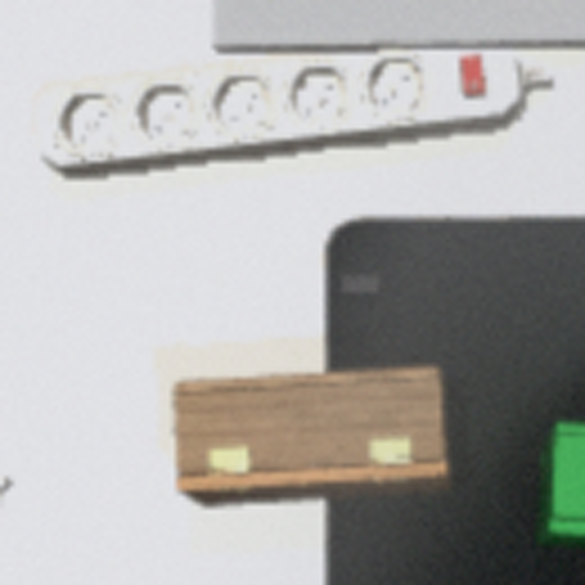

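View pics/c1.png

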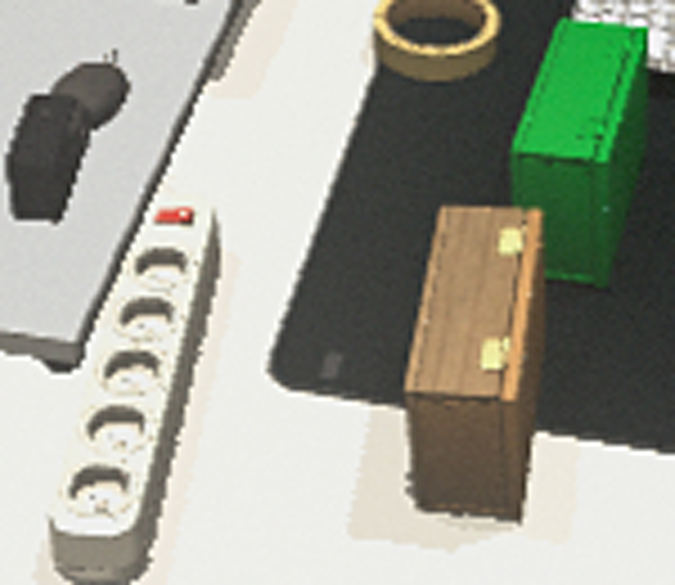

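```bash
cat > h.py <<'E'
import numpy as np
from rig import monitor, viewer
from scipy.spatial.transform import Rotation as R
np.set_printoptions(precision=4,suppress=True)
def pt(n,u,v,z):
    m=viewer.camera_model(n);T=np.array(m["world_from_camera"]);d=T[:3,:3]@np.linalg.solve(np.array(m["mtx"]),[u,v,1])
    o=T[:3,3];return o+d*(z-o[2])/d[2]
def pose():
    s=monitor.get_state();return np.array(s["ee_pos"]),R.from_quat(s["tcp_rot"]),s
E
python3 - <<'E'
from h import *
c=lambda u,v,z:pt("top",225+u/4.5,130+v/4.5,z)
d=lambda u,v,z:pt("side",240+u/4.5,145+v/4.5,z)
for n,p in dict(bl=c(175,382,.104),br=c(440,368,.104),fl=c(180,488,.109),fr=c(447,473,.109),sl=c(68,165,.047),sr=c(500,117,.047),slb=c(68,178,0),srb=c(500,127,0),
 S_bl=d(405,395,.104),S_br=d(440,206,.104),S_fl=d(518,400,.109),S_fr=d(543,210,.109),S_foot=d(415,508,0),S_lidfoot=d(521,522,.005),S_sl=d(145,550,.047),S_sr=d(212,215,.047)).items(): print(n,p)
p=lambda u,v,z:pt("top",u,v,z)
print("mug",p(178,203,.089),"tape",p(207,247,.05),"roll",p(436,191,.025),"green",c(548,535,.1))
q,r,s=pose();print(q,r.as_matrix())
E
```

```text
bl [0.5423 0.2157 0.104 ]
br [0.5482 0.067  0.104 ]
fl [0.4832 0.2127 0.109 ]
fr [0.4895 0.0642 0.109 ]
sl [0.6745 0.2839 0.047 ]
sr [0.6998 0.0273 0.047 ]
slb [0.6735 0.2907 0.    ]
srb [0.7016 0.0245 0.    ]
S_bl [0.5401 0.2294 0.104 ]
S_br [0.5494 0.0716 0.104 ]
S_fl [0.48   0.2246 0.109 ]
S_fr [0.4882 0.0675 0.109 ]
S_foot [0.5335 0.2182 0.    ]
S_lidfoot [0.4719 0.2194 0.005 ]
S_sl [0.6621 0.3173 0.047 ]
S_sr [0.7002 0.0466 0.047 ]
mug [0.5765 0.4369 0.089 ] tape [0.4626 0.3705 0.05  ] roll [ 0.6043 -0.242   0.025 ] green [0.4542 0.0081 0.1   ]
[ 0.1787 -0.6244  0.2137] [[ 0.9614  0.2753 -0.0005]
 [ 0.2753 -0.9614  0.0015]
 [-0.0001 -0.0016 -1.    ]]
```

The two cameras agree on the box. Its foot edge is at x≈0.536, y≈0.143, yaw≈0.04, and the top lid edge is at x≈0.486. The strip front passes x≈0.688 there, with yaw≈0.098. Next I'll travel across with the fingers open.

Request:
drive_tool:
  moves: [0,0,0.8,0,0,0,-1,0,0,0.8,0,0,0,-1,0,0,0.8,0,0,0,-1,0,0,0,1,0,0,-1,0,0,0,1,0,0,-1,0,0,0,1,0,0,-1,0,0,0,1,0,0,-1,0,0,0,1,0,0,-1,0,0,0,1,0,0,-1,0,0,0,1,0,0,-1,0,0,0,0,0,0,-1]

```text
time: 1.02
ee_pos: [0.4693, -0.6087, 0.2125]
tcp_rot: [1.0, 0.025, 0.003, -0.002]
ft_force: [-0.4, 1.9, -0.2]
finger_gap: 0.0916
gripper_force: 0.0
```

Request:
drive_tool:
  moves: [0,0,0,0,-0.8,0,-1,0,0,0,0,-0.9,0,-1,0,0,0,0,-0.9,0,-1,0,0,0,0,-0.9,0,-1,0,0,0,0,-0.9,0,-1,0,0,0,0,-0.9,0,-1,0,0,0,0,-0.9,0,-1,0,0,0,0,-0.9,0,-1,0,0,0,0,-0.9,0,-1,0,0,0,0,-0.9,0,-1,0,0,0,0,-0.9,0,-1,0,0,0,0,0,0,-1]

```text
time: 2.02
ee_pos: [0.4432, -0.2151, 0.2144]
tcp_rot: [1.0, 0.024, -0.001, -0.002]
ft_force: [-0.4, -0.4, 0.3]
finger_gap: 0.0918
gripper_force: 0.0
```

Request:
drive_tool:
  moves: [0,0,0,0,-0.9,0,-1,0,0,0,0,-0.9,0,-1,0,0,0,0,-0.9,0,-1,0,0,0,0,-0.9,0,-1,0,0,0,0,-0.9,0,-1,0,0,0,0,-0.9,0,-1,0,0,0,0,-0.9,0,-1,0,0,0,0,-0.9,0,-1,0,0,0,0,-0.9,0,-1,0,0,0,0,-0.8,0,-1,0,0,0,0,0,0,-1,0,0,0,0,0,0,-1]

```text
time: 3.02
ee_pos: [0.4294, 0.1345, 0.2144]
tcp_rot: [1.0, 0.021, -0.0, -0.0]
ft_force: [0.3, -1.6, 0.3]
finger_gap: 0.0917
gripper_force: 0.0
```

Run:
```python
from h import *
q,r,s=pose();print(q,r.as_matrix(),s["ft_force"],s["qpos"])
```

```text
[0.4294 0.1345 0.2144] [[ 0.9991  0.0425 -0.0005]
 [ 0.0425 -0.9991  0.0001]
 [-0.0005 -0.0001 -1.    ]] [ 0.3293 -1.571   0.2894] [ 0.0152  0.1608 -0.4276  2.0481  0.0814  0.949  -1.9834]
```

Request:
drive_tool:
  moves: [0,0,0,0,-0.2,0.7,-1,0,0,0,0,0,0.8,-1,0,0,0,0,0,0.8,-1,0,0,0,0,0,0.8,-1,0,0,0,0.3,0,0,-1,0,0,0,0.3,0,0,-1,0,0,0,0,0,0,-1]

```text
time: 3.6
ee_pos: [0.4553, 0.1403, 0.0899]
tcp_rot: [1.0, 0.018, 0.0, 0.0]
ft_force: [1.3, -0.2, 0.2]
finger_gap: 0.0921
gripper_force: 0.0
```

Request:
drive_tool:
  moves: [0,0,0,0.1,0,0,-1,0,0,0,0.1,0,0,-1,0,0,0,0.1,0,0,-1,0,0,0,0.1,0,0,-1,0,0,0,0.1,0,0,-1,0,0,0,0.1,0,0,-1,0,0,0,0.1,0,0,-1,0,0,0,0.1,0,0,-1]

```text
time: 4.27
ee_pos: [0.485, 0.1435, 0.0905]
tcp_rot: [1.0, 0.019, -0.001, 0.0]
ft_force: [-3.1, -0.0, 1.7]
finger_gap: 0.0921
gripper_force: 1.7
```

Run:
```python
from h import *
import cv2
q,r,s=pose();print(q,s["ft_force"])
a=viewer.snapshot("side")[145:275,240:390,::-1];b=viewer.snapshot("top")[145:275,225:355,::-1]
cv2.imwrite("pics/d.png",cv2.resize(np.hstack([a,b]),None,fx=2.8,fy=2.8,interpolation=2))
```

```text
[0.485  0.1435 0.0905] [-3.1087 -0.0346  1.7003]
```

View pics/d.png

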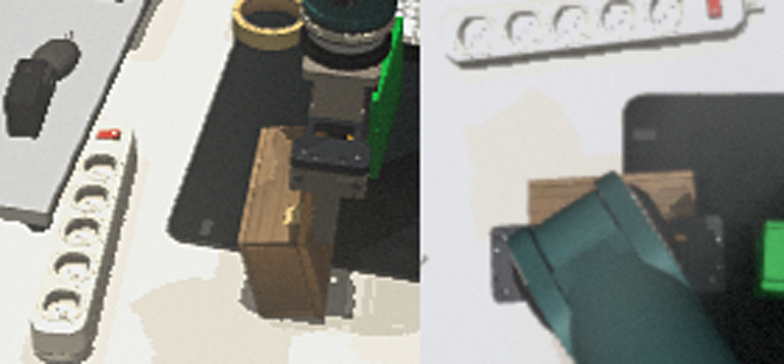

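The left half shows the fingers against the lid and the box standing with a slight lean. Contact force is 3 N, which fits the start of tipping, so I'll keep pushing.

Request:
drive_tool:
  moves: [0,0,0,0.1,0,0,-1,0,0,0,0.1,0,0,-1,0,0,0,0.1,0,0,-1,0,0,0,0.1,0,0,-1,0,0,0,0.1,0,0,-1,0,0,0,0.1,0,0,-1,0,0,0,0.1,0,0,-1]

```text
time: 4.95
ee_pos: [0.5141, 0.1446, 0.0905]
tcp_rot: [1.0, 0.019, 0.0, -0.0]
ft_force: [-0.2, 1.2, -0.6]
finger_gap: 0.0917
gripper_force: 0.0
```

Request:
drive_tool:
  moves: [0,0,0,0.1,0,0,-1,0,0,0,0.1,0,0,-1,0,0,0,0.1,0,0,-1,0,0,0,0.1,0,0,-1]

```text
time: 5.28
ee_pos: [0.5297, 0.1452, 0.0905]
tcp_rot: [1.0, 0.019, -0.0, 0.0]
ft_force: [0.1, -0.2, 0.2]
finger_gap: 0.0918
gripper_force: 0.0
```

Run:
```python
from h import *
import cv2
q,r,s=pose();print(q,s["ft_force"])
a=viewer.snapshot("side")[145:275,240:390,::-1];b=viewer.snapshot("top")[145:275,225:355,::-1]
cv2.imwrite("pics/e.png",cv2.resize(np.hstack([a,b]),None,fx=2.8,fy=2.8,interpolation=2))
```

```text
[0.5297 0.1452 0.0905] [ 0.0687 -0.196   0.225 ]
```

View pics/e.png

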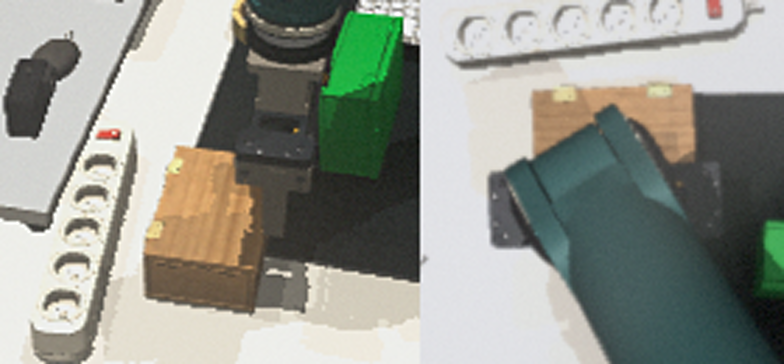

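The box now stands lid up, with both hinges at the back. Its back edge in the right half runs from about (533,87) to (693,85). I'll compute where it is, and retreat to x≈0.49 before lowering.

Run:
```python
from h import *
c=lambda u,v,z:pt("top",225+(u-420)/2.8,145+v/2.8,z)
d=lambda u,v,z:pt("side",240+u/2.8,145+v/2.8,z)
print("top",c(533,87,.062),c(693,85,.062)," side bl,fl,br",d(145,255,.062),d(255,271,.062),d(178,148,.062),"base",d(146,292,0),d(254,311,0))
```

```text
top [0.6464 0.2153 0.062 ] [0.6462 0.0649 0.062 ]  side bl,fl,br [0.6387 0.2222 0.062 ] [0.5381 0.2196 0.062 ] [0.6444 0.074  0.062 ] base [0.6426 0.2123 0.    ] [ 0.5385  0.213  -0.    ]
```

Request:
drive_tool:
  moves: [0,0,0,-0.5,0,0,-1,0,0,0,-0.5,0,0,-1,0,0,0,-0.5,0,0,-1,0,0,0,0,0,0.6,-1,0,0,0,0,0,0.6,-1,0,0,0,0,0,0.4,-1,0,0,0,0,0,0,-1]

```text
time: 5.97
ee_pos: [0.467, 0.1421, 0.0241]
tcp_rot: [1.0, 0.02, -0.003, 0.001]
ft_force: [0.3, -0.1, -0.2]
finger_gap: 0.092
gripper_force: 0.0
```

Now I'll turn the tool to the strip's yaw (0.10) and push straight along its normal.

Request:
drive_tool:
  moves: [0,0,-0.6,0,0.1,0,-1,0,0,0,0.3,0,0,-1,0,0,0,0.3,0,0,-1,0,0,0,0.3,0,0,-1,0,0,0,0.3,0,0,-1,0,0,0,0.1,0,0,-1,0,0,0,0.1,0,0,-1,0,0,0,0.1,0,0,-1,0,0,0,0.1,0,0,-1]

```text
time: 6.72
ee_pos: [0.5318, 0.1445, 0.0265]
tcp_rot: [0.999, 0.049, -0.001, 0.001]
ft_force: [-2.5, -1.4, 0.9]
finger_gap: 0.0916
gripper_force: 1.5
```

Request:
drive_tool:
  moves: [0,0,0,0.1,0,0,-1,0,0,0,0.1,0,0,-1,0,0,0,0.1,0,0,-1,0,0,0,0.1,0,0,-1,0,0,0,0.1,0,0,-1,0,0,0,0,0,0,-1]

```text
time: 7.22
ee_pos: [0.5542, 0.1477, 0.0266]
tcp_rot: [0.999, 0.049, 0.001, -0.0]
ft_force: [-1.6, 1.2, -0.6]
finger_gap: 0.0915
gripper_force: 0.6
```

Request:
drive_tool:
  moves: [0,0,0,0.08,0,0,-1,0,0,0,0.08,0,0,-1,0,0,0,0.08,0,0,-1,0,0,0,0.08,0,0,-1,0,0,0,0,0,0,-1]

```text
time: 7.63
ee_pos: [0.5669, 0.1486, 0.0267]
tcp_rot: [0.999, 0.049, 0.001, -0.0]
ft_force: [-1.3, -0.2, -0.6]
finger_gap: 0.0917
gripper_force: 0.6
```

Request:
drive_tool:
  moves: [0,0,0,0.06,0,0,-1,0,0,0,0.06,0,0,-1,0,0,0,0,0,0,-1]

```text
time: 7.88
ee_pos: [0.5711, 0.1489, 0.0267]
tcp_rot: [0.999, 0.049, 0.0, -0.0]
ft_force: [-3.2, 0.1, 1.9]
finger_gap: 0.0916
gripper_force: 1.5
```

Request:
drive_tool:
  moves: [0,0,0,0.05,0,0,-1,0,0,0,0.05,0,0,-1,0,0,0,0,0,0,-1]

```text
time: 8.13
ee_pos: [0.5721, 0.1489, 0.0263]
tcp_rot: [0.999, 0.05, -0.003, 0.001]
ft_force: [-10.7, -0.9, 7.6]
finger_gap: 0.0919
gripper_force: 5.2
```

Request:
drive_tool:
  moves: [0,0,0,0.05,0,0,-1,0,0,0,0.05,0,0,-1,0,0,0,0,0,0,-1]

```text
time: 8.38
ee_pos: [0.5721, 0.1487, 0.026]
tcp_rot: [0.999, 0.05, -0.007, 0.002]
ft_force: [-20.7, -4.0, 16.3]
finger_gap: 0.0919
gripper_force: 10.4
```

The box has stopped at x≈0.572 (predicted 0.574) with the force rising to 20 N, so it is against the strip. I'll retreat and check.

Request:
drive_tool:
  moves: [0,0,0,-0.2,0,0,-1,0,0,0,-0.4,0,0,-1,0,0,0,-0.6,0,0,-1,0,0,0,-0.8,0,0,-1,0,0,0,-0.8,0,0,-1,0,0,0,-0.6,0,0,-1,0,0,0,0,0,0,-1,0,0,0,0,0,0,-1]

```text
time: 9.05
ee_pos: [0.444, 0.1365, 0.0271]
tcp_rot: [0.999, 0.05, 0.001, -0.0]
ft_force: [-0.1, -0.0, 0.1]
finger_gap: 0.0915
gripper_force: 0.0
```

Run:
```python
from h import *
import cv2
q,r,s=pose();print(q,s["ft_force"])
a=viewer.snapshot("side")[145:275,240:390,::-1];b=viewer.snapshot("top")[130:260,225:355,::-1]
cv2.imwrite("pics/f.png",cv2.resize(np.hstack([a,b]),None,fx=2.8,fy=2.8,interpolation=2))
```

```text
[0.444  0.1365 0.0271] [-0.1016 -0.0066  0.1126]
```

View pics/f.png

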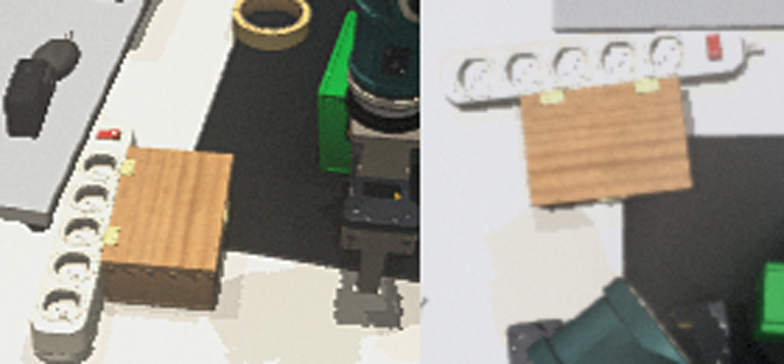

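The box is upright and flush with the strip. Its back edge, (522,95) to (680,78), is parallel to the strip front and near mid-length. The arm is clear of everything and the bystanders are undisturbed.

```bash
python3 -c "
from rig import finish_job
print(finish_job())"
```

```text
the job is handed in; nothing more can be done
None
```

The job is handed in: the box stands lid up, flush and parallel against the front of the power strip near its middle, and the arm touched neither the mug, the tape measure nor the roll of tape; the hand-in returned no verdict.

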